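# Lid the battery organiser and hold it in the ratchet clamp

## Task

Set the loose lid squarely on the battery organiser that stands in the bench clamp, fully down all round, and let go of it. Then pump the clamp's trigger towards the upright handle, letting it spring back between strokes, until the jaw pad presses firmly on the end of the lid without crushing it; move the jaw only with the trigger, and leave the other things alone. Finish while still holding the trigger squeezed, the clamp gripping the lidded organiser.

Things in the scene. Friction and masses are not known exactly. Their poses are not given: they have to be found in the camera images.
- clamp: One-hand ratchet clamp on a fixed board 285x110x12 mm. Origin on the plank; x = way the jaw advances, z up. Fixed steel jaw (60 mm wide, to z 75 mm), face at x +115 mm; the organiser stands on the board before it. Grey housing (40 mm wide, to z 105) at x -138 to -76 mm; out of it rise the black handle (to z 167) and, before it, the trigger (to z 147).
- handle_grip (a point): Point in the fixed upright black handle (16 mm thick along clamp x, 28 mm wide), at clamp (-130, 0, 140) mm; the handle's rear face is 8 mm behind it.
- trigger_grip (a point): Axis of the trigger's finger bar: black roll, 14 mm thick, 26 mm long along clamp y, 45 mm above the pivot. At rest at clamp (-91, 0, 139) mm, fully squeezed (-109, 0, 139). Handle and bar together measure 54 mm over their outsides at rest, 36 mm squeezed, and can be pinched from above by fingers closing along clamp x.
- trigger (a joint): Trigger angle, rad: 0 at rest, 0.4 at its stop; springs back when let go. A full stroke advances the jaw 13 mm, sometimes 6.5 (pawl on a 6.5 mm rack). Idle strokes take 8 to 11 N at the bar. Pad force is about 1.1 x bar force less 10 to 14 N: squeeze with 22 to 32 N; over 45 N crushes. With the lid pressed hard the trigger stalls short of its stop (below 0.38).
- jaw (a joint): Travel of the toothed rod along clamp x, m: 0 fully back, at most 0.09; stays where left (6 N friction), but the pad's spring eases it back to 3 to 6 N of pad force if the trigger is let go under load. Rod 10 mm thick, axis 47 mm above the plank, sticking out up to 65 mm behind the housing.
- pad_face (a point): Centre of the jaw pad's front face: upright rubber plate 44 mm wide, 36 mm tall, 8 mm thick on the rod's front end, sprung 2 N per mm over 10 mm. Unpressed it is at clamp (-45 + jaw travel, 0, 47) mm; pressed it lags behind that by the spring's travel. 6 to 30 N on the lid is a good firm grip; above 40 N the plastic cracks.
- organiser: Loose open plastic box of upright cells, 90 (x) x 54 (y) x 45 mm tall, 0.35 kg. Origin: centre of its underside. Stands on the clamp's board (12 mm above the plank), its x along clamp x. Between the seated lid and the fixed jaw there are 3 to 13 mm, which the jaw closes by pushing both along.
- lid: Loose plastic lid 111 (x) x 65 (y) x 20 mm tall, 0.12 kg: 4 mm plate with a skirt 16 mm deep (8 mm thick ends, 3 mm sides) that goes outside the organiser's walls with 2.5 mm play each side. Origin: centre of the skirt's lower edge; lies skirt down at first. Seated, its origin is 29 mm above the organiser's. Fits either way round. Grip it from above across its 65 mm width.
- spectacles_case: Bystander: plastic spectacles case 155 x 58 x 34 mm, origin at the centre of its underside.
- tumbler: Bystander: steel tumbler 72 mm wide, 110 mm tall, origin at the centre of its foot.
- hairbrush: Bystander: wooden hairbrush 215 mm long lying bristles down, origin under the centre of its head, handle along its -x.

How it is judged (in metres and radians):
On the way, in this order (a step that is already met when the one before it is completed fails the run):
1. the lid sits squarely and fully down on the organiser and is let go (z of lid in the frame of organiser between 0.026 and 0.032 m and horizontal distance between lid and organiser below 0.006 m and angle between the x axis of lid and the x axis of organiser, either way round below 0.1 rad and contact force between the fingers and lid below 0.3 N), for 0.2 s.
2. the jaw pad touches the lid (contact force between pad and lid above 1 N), for 0.1 s.
At the end, for the whole second after the job is handed in: The lid is seated on the upright organiser standing on the clamp's board (lid origin 26 to 32 mm above the organiser's, within 6 mm sideways, 0.1 rad), the jaw pad presses the lid with 6 to 30 N, and the fingers are still pressing the trigger (over 3 N) with it squeezed at least 0.03 rad (z of lid in the frame of organiser between 0.026 and 0.032 m and horizontal distance between lid and organiser below 0.006 m and angle between the x axis of lid and the x axis of organiser, either way round below 0.1 rad and angle between each of lid, organiser's own z axis and vertical below 0.08 rad and linear speed of organiser below 0.02 m/s and z of organiser in the frame of clamp below 0.016 m and contact force between pad and lid between 6 and 30 N and value of joint trigger above 0.03 rad and contact force between the fingers and trigger above 3 N); the arm keeps its last pose, push and grip.
It fails at once if the lid is crushed: more than 40 N from the pad (contact force between pad and lid above 40 N).
It fails at once if the robot pushes the jaw rod or pad directly instead of using the trigger (contact force between the arm and jaw above 2 N).
It fails at once if the robot pushes the jaw rod or pad with its fingers (contact force between the fingers and jaw above 2 N).
It fails at once if a bystander is disturbed (moved more than 30 mm) (distance of any of spectacles_case, tumbler, hairbrush from where it was at the start of the episode above 0.03 m).
It also fails if it takes over 62 s, if anything falls off the work surface, if the arm or the gripper's body presses on something with over 40 N, if the wrist force passes 120 N, or if a joint passes its speed limit or range.

## Robot

A 7-joint arm with a two-finger parallel gripper is mounted at the origin on the work surface. World frame = base frame: x ahead of the robot, y to its left, z up, the work surface at z = 0. Lengths are in m, angles in degrees, forces in N, time in s.
With the tool pointing down it reaches from about 0.425 to 0.975 m from the base axis. Payload 16.7 kg.
Tool frame: the origin (TCP) lies on the centre line of the jaws, within the pads' length; the fingertips stand 25 mm ahead of it and the grasp point (between the pads) lies 6 mm ahead of it (ctrl.tcp_to_tips is the distance from the TCP to the fingertips, in m); z points along the fingers, y is the line along which they close (so a half turn about z gives the same grasp; the last joint's range is limited). The gripper opens to 85 mm and grips with 20 to 120 N. Pads are 22 mm wide; open, the fingers measure 114 mm over their backs; the gripper's body (76 mm by 85 mm) begins 54 mm behind the grasp point. The pads swing forward as they close: fully open they stand 13 mm farther back than shut.
Start: joints at [62.023, 24.414, 4.234, 92.017, -1.954, 63.644, -3.845], TCP at [0.224, -0.637, 0.256] pointing down, gripper open.
Joint ranges: [-163.25, 163.25], [-28.42, 122.38], [-70.27, 78.77], [12.13, 141.07], [-58.53, 238.53], [9.26, 117.41], [-156.51, 156.51]. Speed limits (degrees/s): [108.29, 108.29, 136.94, 136.94, 172.46, 172.46, 172.46].

## Interface

Orientations are given as a 3x3 rotation matrix whose columns are the frame's x, y, z axes.
In Python, from cell import read_state, camera, camera_info, order, ctrl gives the robot as it stands.
- The arm moves only by the tool carry_out, never from a script. Its arguments are lists of equal length, an entry for each row: "jaw": the finger opening in mm, from 0 to 85.4; "offset": the shift along the tool's x, y, z in mm, a list of three; "turn": the turn, a rotation vector about the tool's x, y, z in degrees, a list of three. In form: {"jaw": [jaw, ...], "offset": [[x, y, z], ...], "turn": [[wx, wy, wz], ...]}. A call has 1 to 10 rows; each row is the pose to reach, as a shift and turn from the pose commanded when the call began, along the tool's axes at that moment; what a row does not reach only later rows make up. A row lasts 1/8 s, in which the tool goes at most 62.5 mm and 10.7 degrees, less where a joint would pass 70% of its speed; a pose out of reach is approached as far as the arm can. A call with a gripper value outside its range is refused whole. The fingers move at their own pace and stop on an object; "squeeze" is the grip in N (left out, the last holds). Time passes only in rows, so rows that repeat a pose let the fingers close. It gives the time, the measured TCP pose, the force, the opening and the grip force at its end, in the units of the state.
- read_state(): the state, without advancing time (a new reading comes with each control period).
- camera(name): name is "scene" or "top" or "wrist"; returns the picture (480x640x3 uint8, red, green, blue); there is no depth.
- camera_info(name): a dict with "intrinsics" (3x3 intrinsics, pixels), "dist" ([k1, k2, p1, p2, k3] as OpenCV has them; the pictures are not rectified), "eye" and "attitude" of the camera in the world; the wrist camera has in their place "T_tool_cam" (4x4, takes a point from camera to tool coordinates, whose origin is the TCP and whose axes are the flange's). Camera axes: x right, y up, looking along -z (the intrinsics and any distortion apply to the point x, -y, -z); pixel columns grow to the right and rows downward; lengths in m; the calibration is good to about 2 mm. A picture is of the moment at which its call begins: read the wrist's pose just before it. camera_info takes no time and is no camera call.
- order.close_job(): hands the job in; it is judged then, once.
The state is a dict: "t": time; "joint_pos": joint angles; "dq": joint speeds; "tau": joint torques, N m; "ee_pos": TCP position; "tcp_rot": TCP orientation; "contact_force": force on the tool from outside, world axes, zero at the start; "moment": the same for the moment, N m; "width": opening from 0.0 (shut) to 1.0 (fully open); "finger_force": force on a finger pad.
Only numpy, scipy, OpenCV 4.12 (cv2) and the standard library are available. Lean on these libraries where they do the work, as an engineer would, in place of code of your own. Each camera call takes 0.05 s, during which the arm holds its last target. There are 200 camera calls.

## Working session

There is one attempt and no reset: what is moved stays moved. The work goes in short steps, Python scripts to look and compute and a tool call to move; the robot and the scene stay as the last step left them, time stands still between calls to the robot, and variables do not carry over. Pictures are saved under pics/ and viewed, at most 10 in all, crops included, and the job is handed in when it is done.

Besides the shell and the picture viewer there is one more tool, called after ">>>" by a JSON object that holds its "name" and its "arguments", one argument or row to a line. carry_out: Moves the arm, as the interface text tells. Its arguments: {"type":"object","properties":{"jaw":{"type":"array","items":{"type":"number"}},"offset":{"type":"array","items":{"type":"array","items":{"type":"number"}}},"turn":{"type":"array","items":{"type":"array","items":{"type":"number"}}},"squeeze":{"type":"number"}},"required":["jaw","offset","turn"]}

```bash
mkdir -p pics; ls; python3 - <<'E'
from cell import *
import cv2,numpy as np
s=read_state();print({k:np.round(v,3).tolist() for k,v in s.items()},ctrl.tcp_to_tips)
for n in("scene","top","wrist"):
    print(n,camera_info(n))
for n in("scene","top"):
    cv2.imwrite(f"pics/{n}0.png",camera(n)[:,:,::-1])
E
```

```text
pics
{'t': 0.0, 'joint_pos': [62.023, 24.447, 4.231, 92.05, -1.953, 63.644, -3.844], 'dq': [0.02, -0.009, -0.044, 0.041, -0.05, -0.003, -0.028], 'tau': [0.002, -94.981, 3.762, -46.351, 0.019, 0.01, -0.0], 'ee_pos': [0.224, -0.636, 0.256], 'tcp_rot': [[0.943, 0.332, -0.0], [0.332, -0.943, 0.001], [-0.0, -0.001, -1.0]], 'contact_force': [-0.098, -0.635, -0.336], 'moment': [0.091, -0.044, -0.023], 'finger_force': 0.0, 'width': 1.002} 0.025
scene {'intrinsics': array([[591.27305858,   0.        , 317.84264757],
       [  0.        , 591.27305858, 243.35389155],
       [  0.        ,   0.        ,   1.        ]]), 'dist': array([-0.07144748,  0.        ,  0.        ,  0.        ,  0.        ]), 'eye': array([ 1.65243552, -0.46313585,  0.83954186]), 'attitude': array([[ 0.41427659, -0.48118886,  0.77254915],
       [ 0.90998336,  0.23527625, -0.34143134],
       [-0.01746951,  0.84445389,  0.5353433 ]])}
top {'intrinsics': array([[589.23996297,   0.        , 313.73516012],
       [  0.        , 589.23996297, 244.53259156],
       [  0.        ,   0.        ,   1.        ]]), 'dist': array(
[... 230 characters left out ...]
4e-04, -2.36908969e-02],
       [-2.32701783e-02,  1.82199920e-01,  9.82986108e-01]])}
wrist {'intrinsics': array([[353.26187962,   0.        , 323.32614396],
       [  0.        , 353.26187962, 241.78923588],
       [  0.        ,   0.        ,   1.        ]]), 'dist': array([-0.05572792,  0.        ,  0.        ,  0.        ,  0.        ]), 'T_tool_cam': array([[ 7.79535267e-04,  9.64523945e-01,  2.63994228e-01,
         6.69870334e-02],
       [ 9.99999690e-01, -7.81725460e-04, -9.67525007e-05,
        -1.86752777e-04],
       [ 1.13050906e-04,  2.63994222e-01, -9.64524255e-01,
        -1.18481166e-01],
       [ 0.00000000e+00,  0.00000000e+00,  0.00000000e+00,
         1.00000000e+00]])}
```

View pics/top0.png

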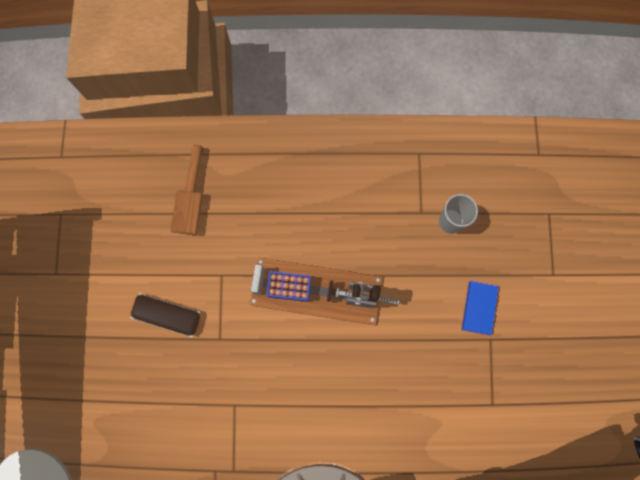

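View pics/scene0.png

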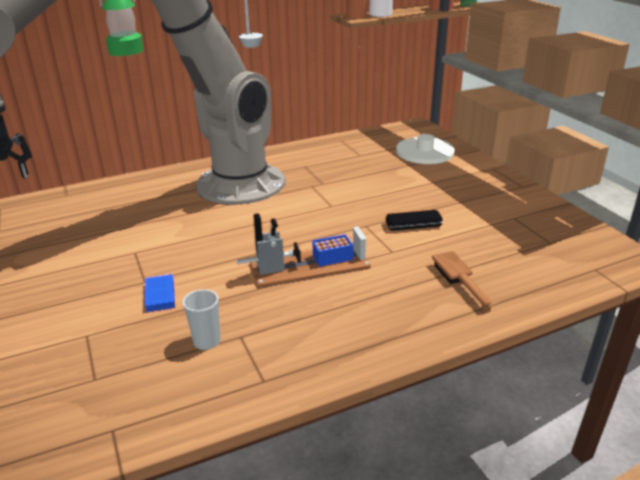

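The top view shows the lid (blue) at about (481,308), the organiser at (289,286) with the fixed jaw at its left (258,280), and the trigger and housing at (365,295). The clamp's x points to image left, roughly world +y. The scene view agrees. Bystanders are the tumbler at (458,213), the case at (166,315) and the brush at (188,205).

```bash
cat > h.py <<'E'
from cell import *
import cv2,numpy as np
def cam(n,st=None):
    i=camera_info(n)
    if n=="wrist":
        T=np.eye(4);T[:3,:3]=st["tcp_rot"];T[:3,3]=st["ee_pos"];T=T@i["T_tool_cam"];return i["intrinsics"],i["dist"],T[:3,:3],T[:3,3]
    return i["intrinsics"],i["dist"],i["attitude"],i["eye"]
def rays(c,px):
    u=cv2.undistortPoints(np.float64(px).reshape(-1,1,2),c[0],c[1]).reshape(-1,2)
    return np.c_[u[:,0],-u[:,1],-np.ones(len(u))]@np.array(c[2]).T
def onz(c,px,z):
    d=rays(c,px);return c[3]+d*((z-c[3][2])/d[:,2])[:,None]
def proj(c,P):
    q=(np.atleast_2d(P)-c[3])@np.array(c[2]);q[:,1:]*=-1
    return cv2.projectPoints(q.reshape(-1,1,3),np.zeros(3),np.zeros(3),c[0],c[1])[0].reshape(-1,2)
def blobs(img,lo,hi,amin=80):
    h=cv2.cvtColor(img,cv2.COLOR_RGB2HSV);m=cv2.inRange(h,lo,hi)
    m=cv2.morphologyEx(m,cv2.MORPH_CLOSE,np.ones((7,7)))
    return [c for c in cv2.findContours(m,cv2.RETR_EXTERNAL,cv2.CHAIN_APPROX_NONE)[0] if cv2.contourArea(c)>amin]
def rect(c,cont,z):
    P=onz(c,cont,z)[:,:2]
    (x,y),(w,h),a=cv2.minAreaRect(np.float32(P*1000))
    if w<h:w,h,a=h,w,a+90
    return np.round([x,y,w,h,(a+90)%180-90],1)   # mm, long-axis heading deg
BL=(105,120,60),(130,255,255)
E
python3 - <<'E'
from h import *
img=camera("top");c=cam("top")
for b in blobs(img,*BL):
    print(cv2.boundingRect(b),[rect(c,b,z) for z in(.02,.057)])
cs=cam("scene");im=camera("scene")
for b in blobs(im,*BL):print("scene",cv2.boundingRect(b),[rect(cs,b,z) for z in(.01,.035)])
# board corner screws as seen in the top view
print(np.round(onz(c,[[262,263],[254,301],[379,281],[373,320]],.012)*1000))
print(np.round(onz(c,[[458,213],[166,315],[188,205]],.03)*1000))
cv2.imwrite("pics/c.png",cv2.resize(img[240:345,240:420][:,:,::-1],None,fx=4.4,fy=4.4,interpolation=cv2.INTER_CUBIC))
E
```

```text
(463, 282, 35, 52) [array([ 483.7, -354.8,  109.1,   66.1,  -10.9]), array([ 480.9, -345.2,  106. ,   64.2,  -10.9])]
(267, 275, 43, 26) [array([532.2,  74.1,  92.3,  54. ,  84.3]), array([528. ,  71.6,  89.7,  52.4,  84.3])]
scene (145, 275, 29, 36) [array([ 485.5, -357.8,  131.2,   65.2,  -10.6]), array([ 520.7, -361. ,  127.2,   63.2,  -10.6])]
scene (313, 237, 41, 29) [array([503. ,  87.9, 129.3, 101.7, -21.7]), array([537.6,  71.3, 125.4,  98.6, -21.7])]
[[ 585.  135.   12.]
 [ 499.  151.   12.]
 [ 545. -129.   12.]
 [ 457. -115.   12.]]
[[ 698. -310.   30.]
 [ 465.  346.   30.]
 [ 717.  307.   30.]]
```

View pics/c.png

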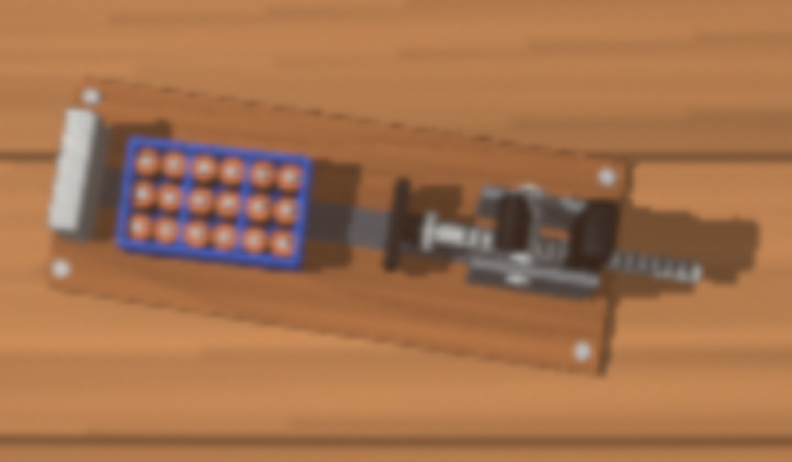

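The crop shows the board screws, giving a clamp heading of about 81°. The organiser heads about 84°, the handle is at crop (597,235), the trigger at (513,222) and the pad at (400,225). I'm moving over the lid first.

>>> {"name": "carry_out", "arguments": {
  "jaw": [85, 85, 85, 85, 85, 85, 85, 85, 85],
  "offset": [
    [338, -179, 50],
    [338, -179, 50],
    [338, -179, 50],
    [338, -179, 50],
    [338, -179, 50],
    [338, -179, 50],
    [338, -179, 50],
    [338, -179, 50],
    [338, -179, 50]
  ],
  "turn": [
    [0, 0, 10],
    [0, 0, 20],
    [0, 0, 30.3],
    [0, 0, 30.3],
    [0, 0, 30.3],
    [0, 0, 30.3],
    [0, 0, 30.3],
    [0, 0, 30.3],
    [0, 0, 30.3]
  ],
  "squeeze": 30
}}

```text
t: 1.32
ee_pos: [0.4824, -0.3571, 0.2065]
tcp_rot: [[0.982, -0.191, -0.0], [-0.191, -0.982, -0.001], [-0.0, 0.001, -1.0]]
contact_force: [-0.7, -0.2, 0.1]
width: 0.992
finger_force: 0.0
```

```bash
cat >> h.py <<'E'
def look(zs,name=None):
    s=read_state();img=camera("wrist");c=cam("wrist",s)
    R=np.array(s["tcp_rot"]);p=np.array(s["ee_pos"])
    print("t",s["t"],"tcp",np.round(p*1000,1),"head",round(np.degrees(np.arctan2(R[1,0],R[0,0])),2),"tilt",np.round(R[:,2],3),"w",s["width"],"F",np.round(s["contact_force"],1),"j",np.round(s["joint_pos"],0))
    for b in blobs(img,*BL,amin=300):
        print(cv2.boundingRect(b),[rect(c,b,z) for z in zs])
    if name:cv2.imwrite(f"pics/{name}.png",img[:,:,::-1])
    return s,img,c
E
python3 -c "
from h import *
look([.02,.0],'w1')"
```

```text
t 1.325 tcp [ 482.4 -357.1  206.5] head -11.02 tilt [-0.    -0.001 -1.   ] w 0.9922268471841605 F [-0.7 -0.2  0.1] j [ 28.  20.   2. 105.  -1.  55. -70.]
(285, 159, 76, 123) [array([ 483.2, -356.7,  110.2,   64.6,  -10.8]), array([ 479. , -355.9,  117.4,   68.9,  -10.8])]
```

View pics/w1.png

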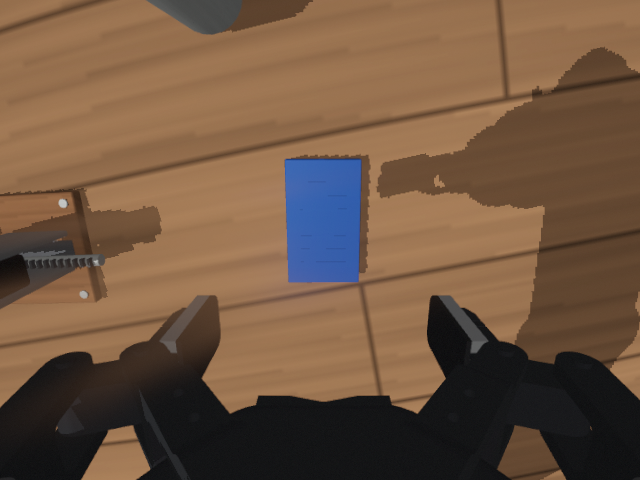

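The lid sits at (483.2,-356.7) mm, heading -10.8°, measuring 110x65, which agrees with the top view. It spans pixels (285–360, 159–282). Next I measure the organiser from the same relative pose so camera bias cancels.

>>> {"name": "carry_out", "arguments": {
  "jaw": [85, 85, 85, 85, 85, 85, 85, 85, 85, 85],
  "offset": [
    [0, -20, -37],
    [-10, -80, -37],
    [-20, -140, -37],
    [-37, -200, -37],
    [-37, -260, -37],
    [-37, -320, -37],
    [-37, -380, -37],
    [-37, -430, -37],
    [-37, -430, -37],
    [-37, -430, -37]
  ],
  "turn": [
    [0, 0, -10],
    [0, 0, -20],
    [0, 0, -30],
    [0, 0, -40],
    [0, 0, -50],
    [0, 0, -60],
    [0, 0, -70],
    [0, 0, -80],
    [0, 0, -90],
    [0, 0, -95.3]
  ]
}}

```text
t: 2.62
ee_pos: [0.5287, 0.0729, 0.2434]
tcp_rot: [[0.094, 0.996, 0.0], [0.996, -0.094, -0.0], [-0.0, 0.0, -1.0]]
contact_force: [1.3, 0.5, -1.0]
width: 0.994
finger_force: 0.0
```

```bash
python3 -c "
from h import *
look([.057,.012],'w2')"
```

```text
t 2.625 tcp [528.7  72.9 243.4] head 84.59 tilt [ 0. -0. -1.] w 0.9935009256899962 F [ 1.3  0.5 -1. ] j [  8.  14. -26. 110.   7.  58. -27.]
(293, 171, 63, 103) [array([529. ,  72.8,  92.2,  54. ,  84.4]), array([528.1,  62.9, 105.8,  61.9,  84.4])]
```

View pics/w2.png

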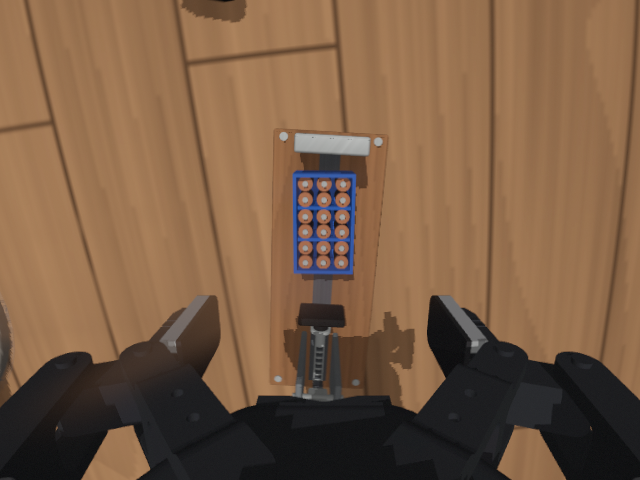

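Organiser top is at (529,72.8). The 92 mm length includes about 2 mm of its far wall, so I take the centre as (528.9,71.9), heading 84.4°. The pad is at pixel (321,315) and the fixed jaw at (332,145). Now back to the lid.

>>> {"name": "carry_out", "arguments": {
  "jaw": [85, 85, 85, 85, 85, 85, 85, 85, 85, 85],
  "offset": [
    [-60, 0, 0],
    [-120, 0, 0],
    [-180, -5, 0],
    [-240, -5, 0],
    [-300, -5, 10],
    [-360, -5, 40],
    [-415, -5, 70],
    [-432, -5, 110],
    [-432, -5, 133],
    [-432, -5, 133]
  ],
  "turn": [
    [0, 0, 10],
    [0, 0, 20],
    [0, 0, 30],
    [0, 0, 40],
    [0, 0, 50],
    [0, 0, 60],
    [0, 0, 70],
    [0, 0, 80],
    [0, 0, 90],
    [0, 0, 95.4]
  ]
}}

```text
t: 3.92
ee_pos: [0.4794, -0.3567, 0.1083]
tcp_rot: [[0.98, -0.199, -0.003], [-0.199, -0.98, 0.001], [-0.003, -0.001, -1.0]]
contact_force: [0.3, -0.0, 0.2]
width: 0.999
finger_force: 0.0
```

```bash
python3 -c "
from h import *
look([.02,.0])"
```

```text
t 3.925 tcp [ 479.4 -356.7  108.3] head -11.5 tilt [-0.003  0.001 -1.   ] w 0.9990878943050296 F [ 0.3 -0.   0.2] j [ 28.  27.   4. 109.  -2.  44. -69.]
(266, 158, 113, 175) [array([ 483.3, -356.7,  111.2,   64.6,  -11. ]), array([ 477.3, -355.4,  122. ,   70.9,  -11. ])]
```

>>> {"name": "carry_out", "arguments": {
  "jaw": [85, 85, 85, 85],
  "offset": [
    [0, 0, 25],
    [0, 0, 55],
    [0, 0, 55],
    [0, 0, 55]
  ],
  "turn": [
    [0, 0, 0],
    [0, 0, 0],
    [0, 0, 0],
    [0, 0, 0]
  ]
}}

```text
t: 4.47
ee_pos: [0.4816, -0.3565, 0.0565]
tcp_rot: [[0.982, -0.191, 0.001], [-0.191, -0.982, -0.001], [0.001, 0.0, -1.0]]
contact_force: [-0.1, 0.6, 0.1]
width: 0.991
finger_force: 0.0
```

>>> {"name": "carry_out", "arguments": {
  "jaw": [85, 85, 85, 62, 62, 62, 62, 62],
  "offset": [
    [2, 0, 15],
    [2, 0, 29],
    [2, 0, 29],
    [2, 0, 29],
    [2, 0, 29],
    [2, 0, 29],
    [2, 0, 29],
    [2, 0, 29]
  ],
  "turn": [
    [0, 0, 0],
    [0, 0, 0],
    [0, 0, 0],
    [0, 0, 0],
    [0, 0, 0],
    [0, 0, 0],
    [0, 0, 0],
    [0, 0, 0]
  ],
  "squeeze": 30
}}

```text
t: 5.48
ee_pos: [0.4836, -0.3561, 0.0267]
tcp_rot: [[0.982, -0.191, 0.0], [-0.191, -0.982, -0.0], [0.0, 0.0, -1.0]]
contact_force: [-1.3, 0.8, 6.1]
width: 0.75
finger_force: 34.2
```

```bash
python3 -c "
from h import *
s,i,c=look([.02],'w3');print(s['finger_force'])"
```

```text
t 5.475 tcp [ 483.6 -356.1   26.7] head -10.99 tilt [ 0. -0. -1.] w 0.7501052226183483 F [-1.3  0.8  6.1] j [ 28.  34.   3. 111.  -3.  35. -68.]
(232, 177, 183, 230) [array([ 491.5, -357.4,   96.5,   65. ,  -10.9])]
34.218580573797226
```

View pics/w3.png

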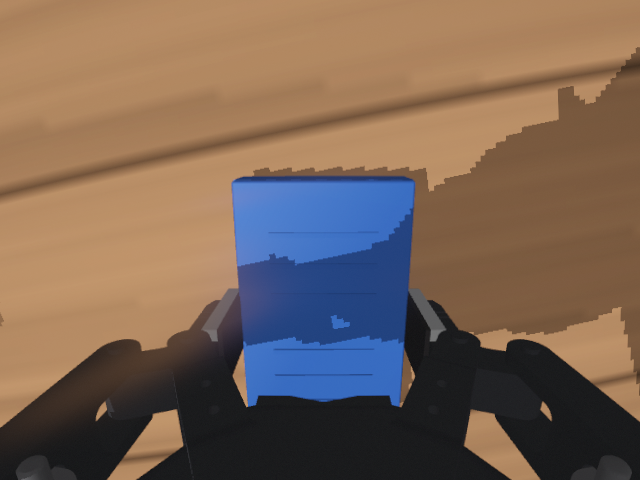

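The lid is gripped squarely between the pads, at pixels (232–414, 177–405), opening about 64 mm. Now I lift and carry it over.

>>> {"name": "carry_out", "arguments": {
  "jaw": [62, 62, 62, 62, 62],
  "offset": [
    [0, 0, -20],
    [0, 0, -70],
    [0, 0, -130],
    [0, 0, -190],
    [0, 0, -215]
  ],
  "turn": [
    [0, 0, 0],
    [0, 0, 0],
    [0, 0, 0],
    [0, 0, 0],
    [0, 0, 0]
  ]
}}

```text
t: 6.15
ee_pos: [0.4841, -0.3567, 0.2465]
tcp_rot: [[0.982, -0.191, 0.005], [-0.191, -0.982, -0.003], [0.005, 0.002, -1.0]]
contact_force: [0.4, -0.6, -2.3]
width: 0.752
finger_force: 34.3
```

>>> {"name": "carry_out", "arguments": {
  "jaw": [62, 62, 62, 62, 62, 62, 62, 62, 62, 62],
  "offset": [
    [0, -40, 0],
    [-10, -90, 0],
    [-20, -140, 0],
    [-37, -190, 0],
    [-37, -240, 0],
    [-37, -290, 0],
    [-37, -340, 0],
    [-37, -390, 0],
    [-37, -429, 0],
    [-37, -429, 0]
  ],
  "turn": [
    [0, 0, -10],
    [0, 0, -20],
    [0, 0, -30],
    [0, 0, -40],
    [0, 0, -50],
    [0, 0, -60],
    [0, 0, -70],
    [0, 0, -80],
    [0, 0, -90],
    [0, 0, -95.4]
  ]
}}

```text
t: 7.4
ee_pos: [0.5289, 0.0754, 0.2425]
tcp_rot: [[0.089, 0.996, 0.001], [0.996, -0.089, 0.001], [0.001, 0.001, -1.0]]
contact_force: [0.6, -0.6, -1.7]
width: 0.751
finger_force: 34.3
```

>>> {"name": "carry_out", "arguments": {
  "jaw": [62, 62, 62, 62],
  "offset": [
    [0, 0, 40],
    [0, 0, 95],
    [0, 0, 120],
    [0, 0, 120]
  ],
  "turn": [
    [0, 0, 0],
    [0, 0, 0],
    [0, 0, 0],
    [0, 0, 0]
  ]
}}

```text
t: 7.9
ee_pos: [0.528, 0.0718, 0.1208]
tcp_rot: [[0.097, 0.995, -0.002], [0.995, -0.097, -0.001], [-0.001, -0.002, -1.0]]
contact_force: [0.5, -0.6, -1.2]
width: 0.751
finger_force: 34.3
```

```bash
python3 -c "
from h import *
s,i,c=look([.13]);print(s['finger_force'])"
```

```text
t 7.9 tcp [528.   71.8 120.8] head 84.41 tilt [-0.002 -0.001 -1.   ] w 0.750783828265761 F [ 0.5 -0.6 -1.2] j [  3.  22. -22. 116.  12.  44. -31.]
(232, 175, 183, 232) [array([529.8,  87.5,  84.8,  56.7,  84.5])]
34.26493093371391
```

>>> {"name": "carry_out", "arguments": {
  "jaw": [62, 62, 62, 62],
  "offset": [
    [0.5, 1, 15],
    [0.5, 1, 30],
    [0.5, 1, 34],
    [0.5, 1, 34]
  ],
  "turn": [
    [0, 0, 0],
    [0, 0, 0],
    [0, 0, 0],
    [0, 0, 0]
  ]
}}

```text
t: 8.45
ee_pos: [0.5298, 0.0726, 0.0871]
tcp_rot: [[0.097, 0.995, -0.001], [0.995, -0.097, 0.0], [-0.0, -0.001, -1.0]]
contact_force: [0.2, -0.4, -1.8]
width: 0.752
finger_force: 34.2
```

>>> {"name": "carry_out", "arguments": {
  "jaw": [62, 62, 62],
  "offset": [
    [0, 0, 3],
    [0, 0, 6],
    [0, 0, 6]
  ],
  "turn": [
    [0, 0, 0],
    [0, 0, 0],
    [0, 0, 0]
  ]
}}

```text
t: 8.82
ee_pos: [0.5299, 0.0725, 0.0812]
tcp_rot: [[0.097, 0.995, -0.0], [0.995, -0.097, 0.0], [0.0, -0.0, -1.0]]
contact_force: [-0.9, 0.6, -1.4]
width: 0.755
finger_force: 34.3
```

>>> {"name": "carry_out", "arguments": {
  "jaw": [62, 62, 62, 62],
  "offset": [
    [0, -0.7, 3],
    [0, -0.7, 7],
    [0, -0.7, 11],
    [0, -0.7, 11]
  ],
  "turn": [
    [0, 0, 0],
    [0, 0, 0],
    [0, 0, 0],
    [0, 0, 0]
  ]
}}

```text
t: 9.32
ee_pos: [0.529, 0.0726, 0.0699]
tcp_rot: [[0.097, 0.995, -0.001], [0.995, -0.097, -0.0], [-0.0, -0.001, -1.0]]
contact_force: [0.4, -0.6, -1.1]
width: 0.754
finger_force: 34.3
```

>>> {"name": "carry_out", "arguments": {
  "jaw": [62, 62, 62],
  "offset": [
    [0, 0, 1.5],
    [0, 0, 3],
    [0, 0, 3]
  ],
  "turn": [
    [0, 0, 0],
    [0, 0, 0],
    [0, 0, 0]
  ]
}}

```text
t: 9.7
ee_pos: [0.5293, 0.0726, 0.0676]
tcp_rot: [[0.097, 0.995, 0.0], [0.995, -0.097, -0.0], [-0.0, 0.0, -1.0]]
contact_force: [-2.5, -0.9, 4.5]
width: 0.752
finger_force: 35.0
```

Contact came at the expected seated height, TCP z 0.0676. Releasing and rising.

>>> {"name": "carry_out", "arguments": {
  "jaw": [68, 75, 85, 85, 85, 85],
  "offset": [
    [0, 0, 0],
    [0, 0, 0],
    [0, 0, 0],
    [0, 0, 0],
    [0, 0, 0],
    [0, 0, 0]
  ],
  "turn": [
    [0, 0, 0],
    [0, 0, 0],
    [0, 0, 0],
    [0, 0, 0],
    [0, 0, 0],
    [0, 0, 0]
  ]
}}

```text
t: 10.45
ee_pos: [0.5293, 0.0726, 0.0673]
tcp_rot: [[0.097, 0.995, -0.0], [0.995, -0.097, 0.0], [0.0, -0.0, -1.0]]
contact_force: [0.3, 0.5, 0.0]
width: 0.998
finger_force: 0.0
```

>>> {"name": "carry_out", "arguments": {
  "jaw": [85, 85, 85, 85, 85, 85],
  "offset": [
    [0, 0, -15],
    [0, 0, -40],
    [0, 0, -100],
    [0, 0, -160],
    [0, 0, -175],
    [0, 0, -175]
  ],
  "turn": [
    [0, 0, 0],
    [0, 0, 0],
    [0, 0, 0],
    [0, 0, 0],
    [0, 0, 0],
    [0, 0, 0]
  ]
}}

```text
t: 11.2
ee_pos: [0.5296, 0.0726, 0.2437]
tcp_rot: [[0.098, 0.995, 0.002], [0.995, -0.098, 0.0], [0.0, 0.002, -1.0]]
contact_force: [0.4, -0.2, -0.8]
width: 0.993
finger_force: 0.0
```

```bash
python3 -c "
from h import *
s,i,c=look([.061,.041],'w4')
b=blobs(camera('top'),*BL);print(cv2.boundingRect(b[0]),rect(cam('top'),b[0],.061))
print(np.round(onz(c,[[283,136],[378,142],[278,379],[356,383]],.012)*1000))
"
```

```text
t 11.2 tcp [529.6  72.6 243.7] head 84.4 tilt [ 0.002  0.    -1.   ] w 0.9931273476625766 F [ 0.4 -0.2 -0.8] j [  6.  14. -24. 110.   6.  58. -26.]
(284, 160, 77, 125) [array([529.3,  72.7, 110.8,  64.5,  84.5]), array([528.8,  68.3, 118.2,  68.8,  84.5])]Traceback (most recent call last):
  File "<string>", line 4, in <module>
    b=blobs(camera('top'),*BL);print(cv2.boundingRect(b[0]),rect(cam('top'),b[0],.061))
                                                      ~^^^
IndexError: list index out of range
```

View pics/w4.png

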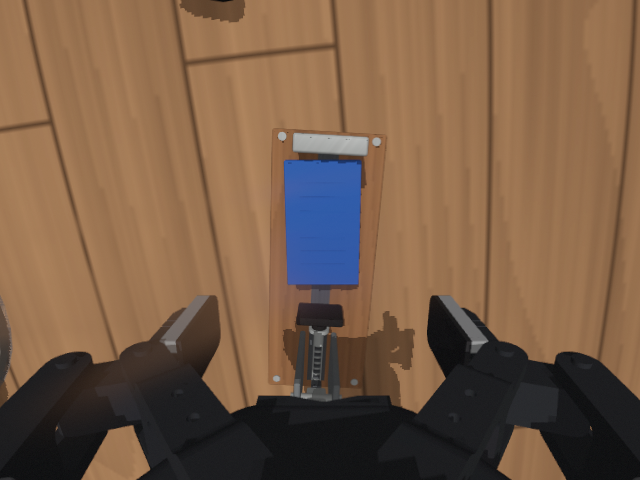

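The lid is seated: its outline measures 110.8x64.5 mm exactly at plane z=0.061, centred on (529.3,72.7), at pixels (284–361,160–285). Next I locate the handle and trigger.

```bash
python3 - <<'E'
from h import *
c=cam("top")
print(np.round(onz(c,[[375.7,293.4]],.167)*1000),np.round(onz(c,[[356.6,290.5]],.147)*1000))
s=read_state();w=cam("wrist",s)
S=onz(w,[[282,135],[376,141],[276,379],[354,382]],.012)*1000;print(np.round(S,1))
print("heads",[round(np.degrees(np.arctan2(*(S[a]-S[b])[[1,0]])),1) for a,b in((0,2),(1,3))],S.mean(0))
print("jaw face top edge mid",np.round(onz(w,[[293,150],[367,155]],.075)*1000,1),"pad front",np.round(onz(w,[[299,304],[342,305]],.065)*1000,1))
E
```

```text
[[ 501. -109.  167.]] [[509. -72. 147.]]
[[ 496.9  152.6   12. ]
 [ 585.3  138.5   12. ]
 [ 455.5 -114.    12. ]
 [ 544.8 -126.6   12. ]]
heads [np.float64(81.2), np.float64(81.3)] [520.61437533  12.63703529  12.        ]
jaw face top edge mid [[511.1 138.   75. ]
 [568.5 128.6  75. ]] pad front [[499.5   2.4  65. ]
 [538.4  -2.4  65. ]]
```

Clamp heading is 81.25° and its origin is about 7 mm ahead of the board centre. Handle and trigger measure at clamp x -130 and -92, as they should. The jaw already stands about 25 mm out. Moving above the handle.

>>> {"name": "carry_out", "arguments": {
  "jaw": [85, 85, 85, 85, 85, 85, 85, 85, 85, 85],
  "offset": [
    [-20, -10, -26],
    [-40, -10, -26],
    [-60, -10, -26],
    [-80, -10, -26],
    [-100, -10, -26],
    [-120, -10, -26],
    [-140, -10, -26],
    [-173, -10, -26],
    [-173, -10, -26],
    [-173, -10, -26]
  ],
  "turn": [
    [0, 0, 10],
    [0, 0, 20],
    [0, 0, 30],
    [0, 0, 40],
    [0, 0, 50],
    [0, 0, 60],
    [0, 0, 70],
    [0, 0, 80],
    [0, 0, 90],
    [0, 0, 93.2]
  ]
}}

```text
t: 12.55
ee_pos: [0.5017, -0.0989, 0.2665]
tcp_rot: [[0.988, -0.157, -0.003], [-0.157, -0.988, 0.0], [-0.003, 0.0, -1.0]]
contact_force: [-0.4, 0.6, 0.6]
width: 0.997
finger_force: 0.0
```

>>> {"name": "carry_out", "arguments": {
  "jaw": [85],
  "offset": [
    [0, 0, 0]
  ],
  "turn": [
    [0, 0, 0]
  ]
}}

```text
t: 12.68
ee_pos: [0.5019, -0.0985, 0.2668]
tcp_rot: [[0.988, -0.152, -0.003], [-0.152, -0.988, 0.0], [-0.003, 0.0, -1.0]]
contact_force: [-1.0, -0.2, 0.1]
width: 0.996
finger_force: 0.0
```

```bash
python3 -c "
from h import *
look([.061],'w5')"
```

```text
t 12.675 tcp [501.9 -98.5 266.8] head -8.76 tilt [-0.003  0.    -1.   ] w 0.9955047944418265 F [-1.  -0.2  0.1] j [ 11.   9.  -7. 112.   1.  60. -96.]
(79, 178, 130, 76) [array([529.6,  69. , 118.1,  65.7,  84.6])]
```

View pics/w5.png

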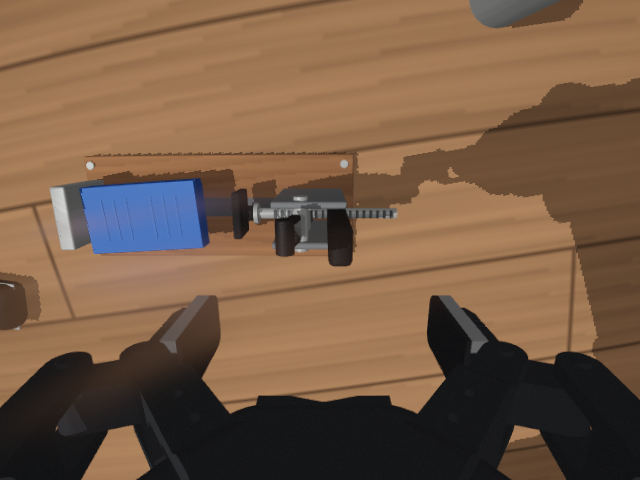

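The trigger is at about (287,240), with the handle's top end at (341,252). The lid, pad and rod look untouched. Checking these against the tool's axes.

```bash
python3 - <<'E'
from h import *
s=read_state();c=cam("wrist",s);R=np.array(s["tcp_rot"]);p=np.array(s["ee_pos"])
u=np.array([.152,.988]);v=np.array([-.988,.152])
for px,z in(([330,252],.167),([352,252],.167),([341,266],.167),([275,245],.147),([299,245],.147),([287,256],.147),([235,215],.065)):
    P=onz(c,[px],z)[0];print(px,"tool mm",np.round((P-p)@R*1000,1),"clamp",np.round([u@P[:2]*1000-98.75,v@P[:2]*1000+512.4],1))
E
```

```text
[330, 252] tool mm [  0.2   4.1 100.1] clamp [-123.8    1.5]
[352, 252] tool mm [  0.2  18.3 100.1] clamp [-138.     1.5]
[341, 266] tool mm [ -9.4  11.3 100.1] clamp [-131.    11.1]
[275, 245] tool mm [ -0.8 -34.2 120.1] clamp [-85.5   2.6]
[299, 245] tool mm [ -0.8 -17.3 120.1] clamp [-102.4    2.6]
[287, 256] tool mm [ -8.9 -26.  120.1] clamp [-93.7  10.7]
[235, 215] tool mm [  4.7 -82.  202.1] clamp [-37.8  -2.7]
```

>>> {"name": "carry_out", "arguments": {
  "jaw": [85, 85, 85, 85, 85],
  "offset": [
    [3, 0, 40],
    [3, 0, 80],
    [3, 0, 110],
    [3, 0, 123],
    [3, 0, 123]
  ],
  "turn": [
    [0, 0, 0],
    [0, 0, 0],
    [0, 0, 0],
    [0, 0, 0],
    [0, 0, 0]
  ]
}}

```text
t: 13.35
ee_pos: [0.5051, -0.099, 0.1449]
tcp_rot: [[0.988, -0.152, -0.001], [-0.152, -0.988, 0.0], [-0.001, -0.0, -1.0]]
contact_force: [-0.1, 0.3, 0.7]
width: 0.998
finger_force: 0.0
```

>>> {"name": "carry_out", "arguments": {
  "jaw": [60, 50, 45, 40, 36, 34, 34, 34],
  "offset": [
    [0, 0, 0],
    [0, 0, 0],
    [0, 0, 0],
    [0, 0, 0],
    [0, 0, 0],
    [0, 0, 0],
    [0, 0, 0],
    [0, 0, 0]
  ],
  "turn": [
    [0, 0, 0],
    [0, 0, 0],
    [0, 0, 0],
    [0, 0, 0],
    [0, 0, 0],
    [0, 0, 0],
    [0, 0, 0],
    [0, 0, 0]
  ],
  "squeeze": 20
}}

```text
t: 14.35
ee_pos: [0.5068, -0.1001, 0.1477]
tcp_rot: [[0.988, -0.154, 0.004], [-0.154, -0.988, -0.001], [0.004, 0.001, -1.0]]
contact_force: [-2.8, -4.7, 18.5]
width: 0.423
finger_force: 18.2
```

```bash
python3 -c "
from h import *
look([.061],'w6')"
```

```text
t 14.35 tcp [ 506.8 -100.1  147.7] head -8.83 tilt [ 0.004 -0.001 -1.   ] w 0.4228006968693317 F [-2.8 -4.7 18.5] j [ 10.  17.  -7. 118.   3.  45. -98.]
(0, 205, 157, 108) [array([529.8,  60.3, 117. ,  65.9,  84.5])]
```

View pics/w6.png

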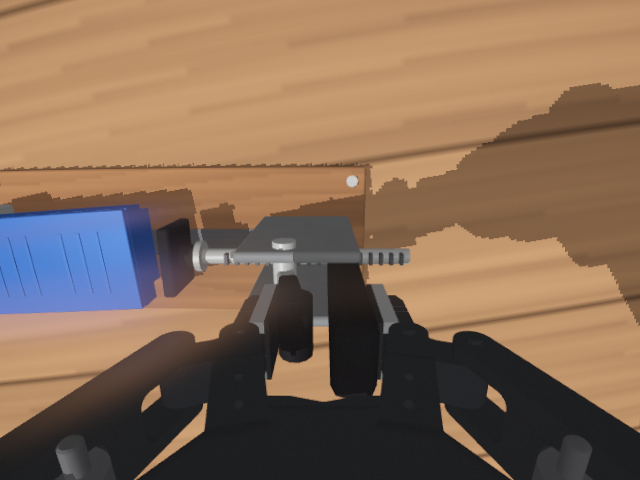

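The pinch works: width is 36 mm, so a full stroke, and the pad at (175,258) has advanced towards the lid at (150,255). The fingers swing downward as they close, so I'll raise the tool slightly during closing on the next strokes.

>>> {"name": "carry_out", "arguments": {
  "jaw": [50, 70, 82, 82, 60, 50, 42, 34, 34, 34],
  "offset": [
    [0, 0, 0],
    [0, 0, 0],
    [0, 0, 0],
    [0, 0, 0],
    [0, 0, 0],
    [0, 0, -2],
    [0, 0, -4],
    [0, 0, -5],
    [0, 0, -5],
    [0, 0, -5]
  ],
  "turn": [
    [0, 0, 0],
    [0, 0, 0],
    [0, 0, 0],
    [0, 0, 0],
    [0, 0, 0],
    [0, 0, 0],
    [0, 0, 0],
    [0, 0, 0],
    [0, 0, 0],
    [0, 0, 0]
  ],
  "squeeze": 20
}}

```text
t: 15.65
ee_pos: [0.5057, -0.1002, 0.1505]
tcp_rot: [[0.988, -0.154, 0.001], [-0.154, -0.988, -0.001], [0.001, 0.001, -1.0]]
contact_force: [1.6, -6.1, 0.9]
width: 0.416
finger_force: 24.3
```

```bash
cat >> h.py <<'E'
def pad(name=None):
    s,i,c=look([.061],name);u=np.array([.152,.988])
    h=cv2.cvtColor(i,cv2.COLOR_RGB2HSV);m=cv2.inRange(h,*BL)
    r=np.where(m[270])[0];d=np.where((i[270].max(1)<60)[:235])[0]
    print("row270 blue max",r.max() if len(r) else None,"dark",d.min() if len(d) else None,d.max() if len(d) else None,"ff",s["finger_force"])
E
python3 -c "
from h import *
pad('w7')"
```

```text
t 15.65 tcp [ 505.7 -100.2  150.5] head -8.85 tilt [ 0.001 -0.001 -1.   ] w 0.4164465849911663 F [ 1.6 -6.1  0.9] j [ 10.  17.  -7. 118.   3.  45. -98.]
(0, 202, 140, 103) [array([530.8,  63.5, 111.6,  64.6,  84.4])]
row270 blue max 136 dark None None ff 24.322851923552662
```

>>> {"name": "carry_out", "arguments": {
  "jaw": [50, 70, 82, 82, 60, 50, 42, 34, 34, 34],
  "offset": [
    [0, 0, 5],
    [0, 0, 5],
    [0, 0, 5],
    [0, 0, 5],
    [0, 0, 5],
    [0, 0, 3],
    [0, 0, 1],
    [0, 0, 0],
    [0, 0, 0],
    [0, 0, 0]
  ],
  "turn": [
    [0, 0, 0],
    [0, 0, 0],
    [0, 0, 0],
    [0, 0, 0],
    [0, 0, 0],
    [0, 0, 0],
    [0, 0, 0],
    [0, 0, 0],
    [0, 0, 0],
    [0, 0, 0]
  ],
  "squeeze": 20
}}

```text
t: 16.95
ee_pos: [0.5057, -0.1002, 0.1506]
tcp_rot: [[0.988, -0.154, 0.001], [-0.154, -0.988, -0.001], [0.001, 0.001, -1.0]]
contact_force: [2.1, -6.1, 0.9]
width: 0.416
finger_force: 21.4
```

```bash
python3 -c "
from h import *
pad('w8')"
```

```text
t 16.95 tcp [ 505.7 -100.2  150.6] head -8.85 tilt [ 0.001 -0.001 -1.   ] w 0.4160962654484255 F [ 2.1 -6.1  0.9] j [ 10.  17.  -7. 118.   3.  45. -98.]
(0, 202, 134, 103) [array([532. ,  64.9, 106.5,  66.3,  82.6])]
row270 blue max 126 dark None None ff 21.428218034063775
```

>>> {"name": "carry_out", "arguments": {
  "jaw": [50, 70, 82, 82, 60, 50, 42, 34, 34, 34],
  "offset": [
    [0, 0, 5],
    [0, 0, 5],
    [0, 0, 5],
    [0, 0, 5],
    [0, 0, 5],
    [0, 0, 3],
    [0, 0, 1],
    [0, 0, 0],
    [0, 0, 0],
    [0, 0, 0]
  ],
  "turn": [
    [0, 0, 0],
    [0, 0, 0],
    [0, 0, 0],
    [0, 0, 0],
    [0, 0, 0],
    [0, 0, 0],
    [0, 0, 0],
    [0, 0, 0],
    [0, 0, 0],
    [0, 0, 0]
  ],
  "squeeze": 20
}}

```text
t: 18.25
ee_pos: [0.506, -0.0991, 0.1505]
tcp_rot: [[0.988, -0.153, 0.001], [-0.153, -0.988, 0.0], [0.001, -0.0, -1.0]]
contact_force: [5.3, 0.0, -4.3]
width: 0.442
finger_force: 20.5
```

```bash
python3 -c "
from h import *
pad('w9')
a,b,c=[cv2.imread(f'pics/w{k}.png')[180:330,:330] for k in(7,8,9)]
cv2.imwrite('pics/cmp.png',cv2.resize(np.vstack([a,b,c]),None,fx=1.3,fy=1.3))"
```

```text
t 18.25 tcp [506.  -99.1 150.5] head -8.8 tilt [ 0.001  0.    -1.   ] w 0.44162825072247547 F [ 5.3  0.  -4.3] j [ 10.  17.  -7. 118.   3.  45. -98.]
(0, 202, 136, 103) [array([532.1,  65.6, 107.8,  66.3,  82.6])]
row270 blue max 128 dark None None ff 20.53690642118454
```

The trigger now stalls about 2 mm short of its stop and the lid no longer moves, so it is clamped. Raising the squeeze into the advised band.

>>> {"name": "carry_out", "arguments": {
  "jaw": [34, 34, 34, 34, 34, 34],
  "offset": [
    [0, 0, 0],
    [0, 0, 0],
    [0, 0, 0],
    [0, 0, 0],
    [0, 0, 0],
    [0, 0, 0]
  ],
  "turn": [
    [0, 0, 0],
    [0, 0, 0],
    [0, 0, 0],
    [0, 0, 0],
    [0, 0, 0],
    [0, 0, 0]
  ],
  "squeeze": 25
}}

```text
t: 19.05
ee_pos: [0.5059, -0.1002, 0.1507]
tcp_rot: [[0.988, -0.154, 0.001], [-0.154, -0.988, -0.001], [0.001, 0.001, -1.0]]
contact_force: [3.2, -7.0, 1.1]
width: 0.413
finger_force: 27.6
```

```bash
python3 -c "
from h import *
pad('w10')
a,b,c=[cv2.imread(f'pics/w{k}.png')[180:330,:330] for k in(7,8,10)]
cv2.imwrite('pics/cmp.png',cv2.resize(np.vstack([a,b,c]),None,fx=1.3,fy=1.3))"
```

```text
t 19.05 tcp [ 505.9 -100.2  150.7] head -8.85 tilt [ 0.001 -0.001 -1.   ] w 0.41322808313895065 F [ 3.2 -7.   1.1] j [ 10.  17.  -7. 118.   3.  45. -98.]
(0, 202, 134, 103) [array([532. ,  65.1, 106.7,  66.2,  82.6])]
row270 blue max 126 dark None None ff 27.646338079721318
```

View pics/cmp.png

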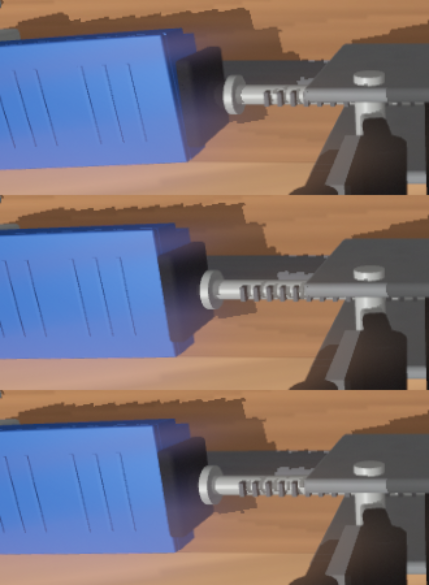

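The crops show the pad flush on the lid's end. Rod and lid stand still between the last two strokes, so the lid is against the fixed jaw. The trigger is now near its stop, so I'll do one more gentle stroke to check the load.

>>> {"name": "carry_out", "arguments": {
  "jaw": [50, 70, 82, 82, 65, 56, 50, 46, 42, 39],
  "offset": [
    [0, 0, 5],
    [0, 0, 5],
    [0, 0, 5],
    [0, 0, 5],
    [0, 0, 5],
    [0, 0, 4],
    [0, 0, 3],
    [0, 0, 2],
    [0, 0, 1],
    [0, 0, 0]
  ],
  "turn": [
    [0, 0, 0],
    [0, 0, 0],
    [0, 0, 0],
    [0, 0, 0],
    [0, 0, 0],
    [0, 0, 0],
    [0, 0, 0],
    [0, 0, 0],
    [0, 0, 0],
    [0, 0, 0]
  ],
  "squeeze": 22
}}

```text
t: 20.35
ee_pos: [0.506, -0.0984, 0.1502]
tcp_rot: [[0.988, -0.152, 0.001], [-0.152, -0.988, 0.001], [0.001, -0.001, -1.0]]
contact_force: [9.2, 3.4, -18.7]
width: 0.457
finger_force: 15.0
```

>>> {"name": "carry_out", "arguments": {
  "jaw": [36, 34, 34, 34, 34, 34],
  "offset": [
    [0, 0, 0],
    [0, 0, 0],
    [0, 0, 0],
    [0, 0, 0],
    [0, 0, 0],
    [0, 0, 0]
  ],
  "turn": [
    [0, 0, 0],
    [0, 0, 0],
    [0, 0, 0],
    [0, 0, 0],
    [0, 0, 0],
    [0, 0, 0]
  ],
  "squeeze": 25
}}

```text
t: 21.1
ee_pos: [0.5057, -0.1002, 0.1507]
tcp_rot: [[0.988, -0.154, 0.001], [-0.154, -0.988, -0.001], [0.001, 0.001, -1.0]]
contact_force: [2.7, -7.7, 0.5]
width: 0.414
finger_force: 27.5
```

>>> {"name": "carry_out", "arguments": {
  "jaw": [34, 34, 34, 34, 34, 34],
  "offset": [
    [0, 0, 0],
    [0, 0, 0],
    [0, 0, 0],
    [0, 0, 0],
    [0, 0, 0],
    [0, 0, 0]
  ],
  "turn": [
    [0, 0, 0],
    [0, 0, 0],
    [0, 0, 0],
    [0, 0, 0],
    [0, 0, 0],
    [0, 0, 0]
  ],
  "squeeze": 25
}}

```text
t: 21.85
ee_pos: [0.5057, -0.1003, 0.1506]
tcp_rot: [[0.988, -0.154, 0.001], [-0.154, -0.988, -0.001], [0.001, 0.001, -1.0]]
contact_force: [1.8, -8.3, 0.2]
width: 0.418
finger_force: 27.5
```

```bash
python3 -c "
from h import *
pad('w11')"
```

```text
t 21.85 tcp [ 505.7 -100.3  150.6] head -8.86 tilt [ 0.001 -0.001 -1.   ] w 0.41817406604022084 F [ 1.8 -8.3  0.2] j [ 10.  17.  -7. 118.   3.  45. -98.]
(0, 202, 134, 103) [array([532. ,  65. , 106.5,  66.4,  82.6])]
row270 blue max 126 dark None None ff 27.49940787904052
```

The trigger reaches its stop again. I'll measure the pad spring's compression from the saved pictures: the gap between pad and rod collar, against the unpressed first stroke.

```bash
python3 - <<'E'
import cv2,numpy as np
for k in(6,7,8,9,10,11):
    g=cv2.imread(f'pics/w{k}.png')
    for r in(245,):
        v=g[r,100:230].max(1).astype(int);b=g[r,100:230].astype(int)
        blue=b[:,0]-b[:,2]
        print(k,r,"lid end",100+np.where(blue>40)[0].max(),"pad",[100+int(f(np.where(v<55)[0])) for f in(np.min,np.max)],"collar",100+int(np.where((v>110)&(abs(blue)<25))[0].min()))
E
```

```text
6 245 lid end 153 pad [167, 192] collar 194
7 245 lid end 136 pad [140, 171] collar 173
8 245 lid end 123 pad [133, 153] collar 155
9 245 lid end 125 pad [127, 165] collar 152
10 245 lid end 123 pad [125, 152] collar 154
11 245 lid end 123 pad [125, 152] collar 154
```

```bash
python3 - <<'E'
from h import *
s=read_state();T={6:((506.8,-100.1,147.7),-8.83),7:((505.7,-100.2,150.5),-8.85),8:((505.7,-100.2,150.6),-8.85),9:((506,-99.1,150.5),-8.8),10:((505.9,-100.2,150.7),-8.85),11:((505.7,-100.3,150.6),-8.86)}
col={6:194,7:173,8:155,9:152,10:154,11:154}
u=np.array([.152,.988])
for k,(p,h) in T.items():
    a=np.radians(h);R=np.array([[np.cos(a),np.sin(a),0],[np.sin(a),-np.cos(a),0],[0,0,-1]])
    c=cam("wrist",dict(tcp_rot=R,ee_pos=np.array(p)/1000))
    g=cv2.imread(f'pics/w{k}.png').astype(int)
    # lid top-plate end: sharpest blue brightness fall along row 245
    row=g[243:248].mean(0)[:,0];j=80+np.argmin(np.diff(cv2.GaussianBlur(row[None].astype(np.float32),(5,1),0)[0])[80:165])
    f=lambda px,z:round(float(u@onz(c,[[px,245]],z)[0,:2]*1000-98.75),1)
    print(k,"collar x",f(col[k],.047),"lid edge px",j,"x",f(j,.061),"pad front(top z65)",f({6:167}.get(k,j),.065))
E
```

```text
6 collar x -36.4 lid edge px 128 x -0.4 pad front(top z65) -26.8
7 collar x -21.5 lid edge px 130 x -0.3 pad front(top z65) -2.6
8 collar x -9.2 lid edge px 123 x 4.3 pad front(top z65) 1.9
9 collar x -6.1 lid edge px 124 x 4.7 pad front(top z65) 2.3
10 collar x -8.5 lid edge px 123 x 4.4 pad front(top z65) 2.0
11 collar x -8.7 lid edge px 123 x 4.2 pad front(top z65) 1.8
```

The lid's end is at clamp x 4.3 mm, so it is against the fixed jaw (4 expected). The pad spring is compressed about 5–8 mm, i.e. 10–16 N, within the allowed band, and the trigger is held at 27 N. Handing in.

```bash
python3 -c "
from cell import *
print(order.close_job())"
```

```text
the job is handed in; nothing more can be done
None
```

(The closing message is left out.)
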